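# Open the wire feeder for threading

## Robot

A 6-joint arm with a two-finger parallel gripper is mounted at the origin on the work surface. World frame = base frame: x ahead of the robot, y to its left, z up, the work surface at z = 0. Lengths are in m, angles in rad, forces in N, time in s.
With the tool pointing down it reaches from about 0.35 to 0.95 m from the base axis. Payload 17.4 kg.
Tool frame: the origin (TCP) lies between the finger pads; the fingertips stand ctrl.tip_reach ahead of it and the grasp point (between the pads) lies 5 mm behind it (ctrl.tip_reach is the distance from the TCP to the fingertips, in m); z points along the fingers, y is the direction in which the jaws open and shut (so a half turn about z gives the same grasp; the last joint's range is limited). The gripper opens to 93 mm and grips with 3 to 60 N. Pads are 15 mm wide; open, the fingers measure 128 mm over their backs; the gripper's body (75 mm by 188 mm) begins 65 mm behind the grasp point.
Start: joints at [1.173, 0.116, 1.442, -0, 1.584, -0.038], TCP at [0.238, 0.632, 0.233] pointing down, gripper open.
Joint ranges: [-2.83, 2.83], [-0.83, 2.19], [0.07, 2.5], [-1.14, 4.28], [0.01, 3], [-2.97, 2.97]. Speed limits (rad/s): [1.89, 1.89, 2.22, 3.14, 3.14, 3.14].

## Interface

Orientations are given as a rotation vector (axis times angle).
In Python, from plant import ctrl gives the robot as it stands.
- The arm moves only by the shell command python3 -m handwheel 'ROWS'. ROWS is JSON, a list of rows, each a list of 3 entries, a list of its own where there are three numbers: the closure, from -1 (fully open) to 1 (shut), then the shift along the tool's x, y, z in cm, then the turn, a rotation vector about the tool's x, y, z in degrees. A call has 1 to 5 rows; each row shifts and turns the pose as measured when the row begins, along the tool's axes as they then stand; what a row does not reach is not made up. A row lasts 1/12 s, in which the tool goes at most 41.7 mm and 7.16 degrees, less where a joint would pass 70% of its speed; a pose out of reach is approached as far as the arm can. A call with a gripper value outside its range is refused whole. The fingers move at their own pace and stop on an object; the grip force is fixed at half the most. Time passes only in rows, so rows that do not move let the fingers close. It gives the time, the measured TCP pose, the force and the opening at its end, in the units of the state.
- ctrl.observe(): the state, without advancing time (a new reading comes with each control period).
- ctrl.camera(name): name is "scene" or "side" or "wrist"; returns a dict with "image" (420x560x3 uint8, red, green, blue), "range_z" (420x560 float32, m along the optical axis (not along the pixel's ray), 0 where there is no reading), "camera_matrix" (3x3 intrinsics, pixels), "distortion" ([k1, k2, p1, p2, k3] as OpenCV has them; the pictures are not rectified), "position" and "orientation" of the camera in the world; the wrist camera has in their place "hand_eye" (4x4, takes a point from camera to tool coordinates, whose origin is the TCP and whose axes are the flange's). Camera axes: x right, y down, z forward; pixel columns grow to the right and rows downward; lengths in m; the calibration is good to about 2 mm. A picture is of the moment at which its call begins: read the wrist's pose just before it.
- ctrl.finish_job(): hands the job in, once; it reports no verdict.
The state is a dict: "clock": time; "qpos": joint angles; "qd": joint speeds; "tau": joint torques, N m; "position": TCP position; "tcp_rot": TCP orientation; "ft_force": force on the tool from outside, world axes, zero at the start; "ft_torque": the same for the moment, N m; "gripper_width": finger opening in m.
Only numpy, scipy, OpenCV 4.12 (cv2) and the standard library are available. Lean on these libraries where they do the work, as an engineer would, in place of code of your own. Each camera call takes 0.05 s, during which the arm holds its last target.

## Task

Get the wire feeder ready for threading: first turn the drag knob on the pay-off turntable fully anticlockwise to its stop, and only then swing the feed head's spring-loaded cam lever up until it stands straight up, where the cam lifts the pressure roller to its highest point (past that it sinks again). Finish while still holding the lever upright in the gripper, because it springs back when let go. Leave the loose things on the bench where they are.

Things in the scene. Friction and masses are not known exactly. Their poses are not given: they have to be found in the camera images.
- drag_knob_grip (a point): Centre of the drag knob's bar grip, on its vertical axis, at the height to grip. Black knob: disc 44 mm across with an upright bar on it 42 mm long, 14 mm wide; the bar's top is 7 mm above this point, the disc's top face 23 mm below. Own x: along the bar; y: across its 14 mm; both turn with the knob. White pointer line at the bar's -x end; it points to the machine's -x side at the stop.
- drag_knob (a joint): Angle of the drag knob, rad: 0 = fully anticlockwise (seen from above), at its stop, drag off; grows clockwise, up to 2.2. It stays where it is left; friction about 0.04 N m.
- payoff: Pay-off turntable, fixed to the bench: base plate 200 (x) x 120 (y) mm; 60 mm to its +x side a 46 mm high aluminium box (75 x 85 mm) carries the drag knob; 50 mm to its -x side stands an empty black reel 96 mm across, top 72 mm above the bench (spindle 90 mm). Origin under the plate's centre, on the bench. Left or right of the feed head.
- feed_head: Feed head, fixed to the bench: base plate 170 (x) x 130 (y) mm, two upright aluminium side plates 127 mm high, between them a black measuring wheel and above it a white pressure roller hung from a steel yoke plate on top (the yoke's button is 152 mm above the bench, 16 mm more when lifted). Origin under the plate's centre, on the bench. Cam lever on its own +y side.
- lever_handle (a point): Handle of the cam lever: centre of its round black crossbar, 17 mm thick, from -35 mm (at the flat steel lever arm, 14 x 8 mm) to +30 mm (free end) along its own y, which is horizontal and parallel to the shaft. Own z: along the lever, away from the shaft. Crossbar 148 mm above the bench when down (feed head's -x side), 215 mm when upright. Free space around and below it.
- lever_pivot (a point): Point on the lever's turning axis (horizontal cam shaft), level with the crossbar's middle, 115 mm above the bench; the crossbar's centre goes round it at radius 100 mm. Axes as the feed head's: x = the side to which the lever swings from its rest, y = along the shaft, outward.
- cam_lever (a joint): Angle of the cam lever, rad: 0 = down at rest (71 degrees from upright, leaning to the feed head's -x side); 1.24 = straight up, roller highest; past that, up to a stop at 1.9, the roller sinks again. A spring returns it to 0 whenever it is let go: 2 to 4 N at the crossbar moves it, about 2.5 N holds it upright.
- press_roller (a joint): Lift of the pressure roller and its yoke, m: 0 = down, about 0.016 = highest (lever straight up). Moved only by the cam lever.
- screwdriver: Bystander, to be left alone: grey-handled screwdriver, 170 mm long, 26 mm thick, lying between the two machines; origin under its middle.
- small_reel: Bystander, to be left alone: small empty black reel standing on its flange between the machines, 60 mm across, 40 mm high; origin under its centre.
- jar: Bystander, to be left alone: closed glass jar, 64 mm across, 75 mm high, at the left; origin under its centre.
- wrench: Bystander, to be left alone: steel spanner, 180 mm long, lying at the right; origin under its middle.
- tin: Bystander, to be left alone: flat round steel tin, 70 mm across, 50 mm high, in front of the machines near the robot; origin under its centre.
- terminal_box: Bystander, to be left alone: small closed cardboard box, 80 x 60 x 40 mm high, at the right; origin under its centre.
Not all that is in view belongs to the job. What is shaped like the payoff but yellow is not meant.

How it is judged:
By the outcome, as a careful person would: the job done as asked, in the order asked, and still so for the second after the job is handed in, while the arm keeps its last pose, push and grip.
It also fails if it takes over 51 s, if anything falls off the work surface, if the arm or the gripper's body presses on something with over 40 N, if the wrist force passes 120 N, or if a joint passes its speed limit or range.

## Working session

There is one attempt and no reset: what is moved stays moved. The work goes in short steps, Python scripts to look and compute and a shell command to move; the robot and the scene stay as the last step left them, time stands still between calls to the robot, and variables do not carry over. Pictures are saved under pics/ and viewed, and the job is handed in when it is done.

```bash
mkdir -p pics; ls
cat > h.py <<'E'
import numpy as np, cv2
from plant import ctrl
from scipy.spatial.transform import Rotation as R
def snap(n,f):
    s=ctrl.observe(); c=ctrl.camera(n); cv2.imwrite('pics/'+f+'.png',c['image'][...,::-1]); np.save('pics/'+f+'_z.npy',c['range_z'])
    if 'hand_eye' in c:
        T=np.eye(4);T[:3,:3]=R.from_rotvec(s['tcp_rot']).as_matrix();T[:3,3]=s['position'];W=T@c['hand_eye']
    else:
        o=np.array(c['orientation']); W=np.eye(4)
        W[:3,:3]=o if o.shape==(3,3) else (R.from_rotvec(o).as_matrix() if o.size==3 else R.from_quat(o).as_matrix()); W[:3,3]=c['position']
    np.savez('pics/'+f+'.npz',W=W,K=c['camera_matrix'],D=c['distortion'],img=c['image'],z=c['range_z'])
    return c
def pts(f,uv=None):
    """world pts of pixel list or whole image by range"""
    d=np.load('pics/'+f+'.npz'); K,D,W,z=d['K'],d['D'],d['W'],d['z']
    full=uv is None
    if full:
        u,v=np.meshgrid(np.arange(z.shape[1]),np.arange(z.shape[0])); uv=np.stack([u,v],-1).reshape(-1,2)
    uv=np.array(uv,float); n=cv2.undistortPoints(uv.reshape(-1,1,2),K,D).reshape(-1,2)
    zz=z[uv[:,1].round().astype(int),uv[:,0].round().astype(int)]
    p=np.c_[n*zz[:,None],zz]@W[:3,:3].T+W[:3,3]
    p[zz==0]=np.nan
    return p.reshape(z.shape+(3,)) if full else p
def plane(f,uv,h):
    d=np.load('pics/'+f+'.npz'); W=d['W']
    n=cv2.undistortPoints(np.array(uv,float).reshape(-1,1,2),d['K'],d['D']).reshape(-1,2)
    r=np.c_[n,np.ones(len(n))]@W[:3,:3].T
    return W[:3,3]+r*((h-W[2,3])/r[:,2:])
E
python3 - <<'E'
from h import *
print(ctrl.observe(), ctrl.tip_reach)
for n in ['scene','side','wrist']:
    c=snap(n,n+'0'); print(n,c.get('position'),c.get('orientation'),c.get('hand_eye'))
E
```

```text
pics
{'clock': 0.0, 'qpos': array([ 1.17320155e+00,  1.16478159e-01,  1.44228378e+00,  5.01698023e-06,
        1.58399761e+00, -3.77860967e-02]), 'qd': array([-0.0003359 , -0.00079222, -0.00182777, -0.00050048, -0.00128691,
        0.00074769]), 'tau': array([-1.72372409e-03, -7.21231556e+01, -6.22616100e+01,  7.79277692e-02,
        2.37958250e-02, -1.44364722e-04]), 'position': array([0.2375866 , 0.63159587, 0.23189895]), 'tcp_rot': array([-5.62096158e-01, -3.09063665e+00,  1.78784598e-03]), 'ft_force': array([-0.09393674, -0.15343022, -0.66814824]), 'ft_torque': array([0.00748862, 0.01843071, 0.04018225]), 'gripper_width': 0.09286652467394145} 0.014
scene [ 0.94720562 -0.65383009  1.14333367] [-2.36601157 -0.79524     0.25271247] None
side [ 0.38383224 -1.13041774  1.01824075] [-2.24858192  0.08054241 -0.0700978 ] None
wrist None None [[ 4.28376422e-04 -9.53380797e-01 -3.01769569e-01  8.50495911e-02]
 [ 9.99997182e-01 -2.96182730e-04  2.35527440e-03  5.14803938e-04]
 [-2.33485232e-03 -3.01769728e-01  9.53377984e-01 -1.52832010e-01]
 [ 0.00000000e+00  0.00000000e+00  0.00000000e+00  1.00000000e+00]]
```

View pics/scene0.png

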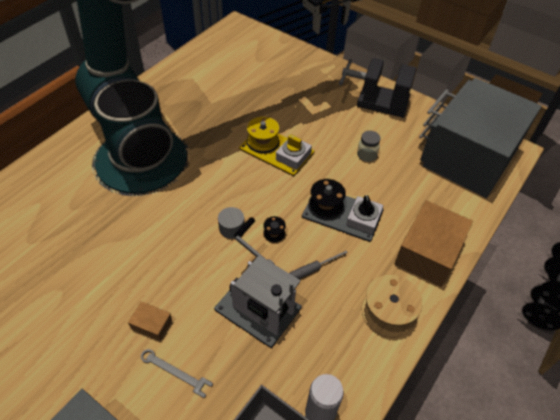

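View pics/side0.png

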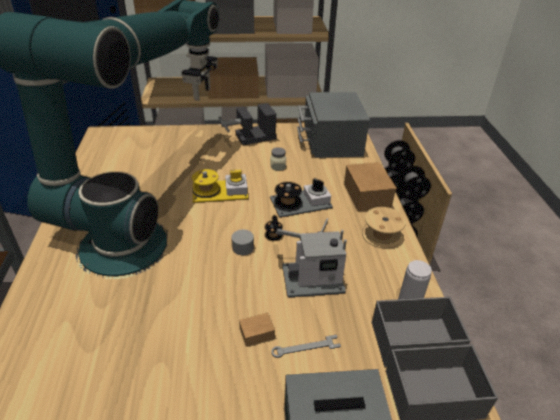

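View pics/wrist0.png

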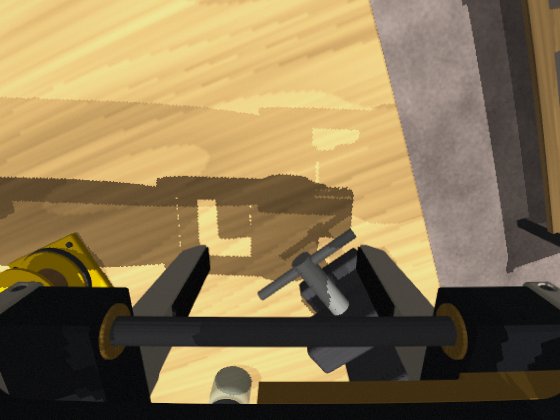

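The scene view shows the black-reel payoff at about (345,205), with its knob at (366,205). The feed head is at (262,295), with its lever at about (247,247). The yellow decoy is at (277,145). I'll enlarge the two machines and check their positions by range.

Run:
```python
from h import *
a=cv2.imread('pics/scene0.png')[165:345,195:395]; b=cv2.imread('pics/side0.png')[160:300,220:370]
cv2.imwrite('pics/c1.png',cv2.resize(a,(800,600*180//150*150//180),interpolation=cv2.INTER_CUBIC)[:600]); 
cv2.imwrite('pics/c2.png',cv2.resize(b,(640,597),interpolation=cv2.INTER_CUBIC))
for f,(x0,x1,y0,y1) in {'scene0':(300,385,175,240),'side0':(268,335,175,215)}.items():
    P=pts(f)[y0:y1,x0:x1].reshape(-1,3); P=P[~np.isnan(P[:,0])]
    for lo,hi in [(.003,.014),(.040,.05),(.05,.07),(.065,.08),(.08,.1)]:
        q=P[(P[:,2]>lo)&(P[:,2]<hi)]; print(f,lo,hi,len(q),q.mean(0).round(3),q.min(0).round(3),q.max(0).round(3))
```

```text
scene0 0.003 0.014 1238 [0.582 0.193 0.008] [0.417 0.046 0.003] [0.724 0.384 0.014]
scene0 0.04 0.05 314 [0.652 0.188 0.046] [0.552 0.153 0.04 ] [0.692 0.251 0.05 ]
scene0 0.05 0.07 378 [0.635 0.191 0.058] [0.493 0.134 0.05 ] [0.687 0.238 0.07 ]
scene0 0.065 0.08 801 [0.548 0.177 0.073] [0.493 0.13  0.065] [0.667 0.227 0.08 ]
scene0 0.08 0.1 127 [0.616 0.192 0.089] [0.534 0.141 0.08 ] [0.666 0.219 0.097]
side0 0.003 0.014 445 [0.591 0.162 0.009] [0.477 0.109 0.003] [0.732 0.356 0.014]
side0 0.04 0.05 185 [0.632 0.18  0.045] [0.521 0.15  0.04 ] [0.692 0.238 0.05 ]
side0 0.05 0.07 263 [0.587 0.182 0.063] [0.494 0.131 0.05 ] [0.677 0.226 0.07 ]
side0 0.065 0.08 388 [0.552 0.176 0.071] [0.494 0.125 0.065] [0.668 0.226 0.079]
side0 0.08 0.1 69 [0.616 0.19  0.086] [0.534 0.165 0.08 ] [0.666 0.219 0.093]
```

View pics/c1.png

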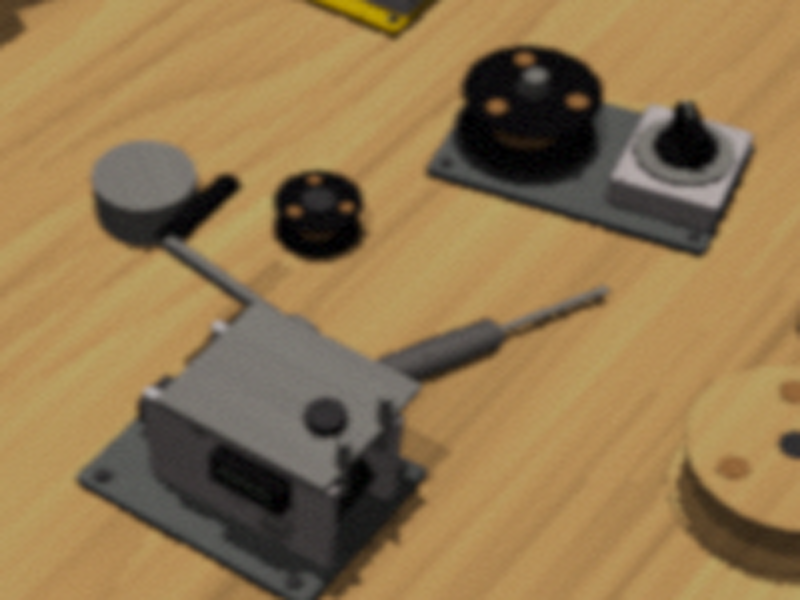

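View pics/c2.png

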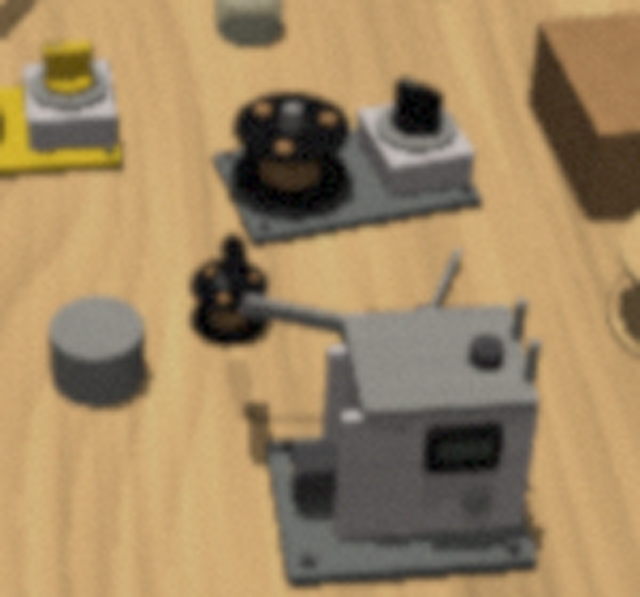

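Run:
```python
from h import *
s=ctrl.observe(); print(R.from_rotvec(s['tcp_rot']).as_matrix().round(3))
for f in ['scene0','side0']:
    P=pts(f).reshape(-1,3); I=np.load('pics/'+f+'.npz')['img'].reshape(-1,3).astype(int); m=~np.isnan(P[:,0]); 
    k=m&(abs(P[:,0]-.65)<.05)&(abs(P[:,1]-.19)<.05)
    for lo,hi in [(.05,.06),(.06,.07),(.07,.08),(.08,.09),(.085,.11)]:
        q=P[k&(P[:,2]>lo)&(P[:,2]<hi)]
        if len(q): print(f,'knob',lo,len(q),q.mean(0).round(4),q.min(0).round(3),q.max(0).round(3))
    # box top rect
    q=P[k&(P[:,2]>.041)&(P[:,2]<.05)]; print('box',cv2.minAreaRect((q[:,:2]*1000).astype(np.float32)))
    b=m&(abs(P[:,0]-.545)<.06)&(abs(P[:,1]-.18)<.06)&(P[:,2]>.067)&(P[:,2]<.077)
    print('reel',cv2.minEnclosingCircle((P[b][:,:2]*1000).astype(np.float32)))
    # feed head top
    b=m&(P[:,2]>.12)&(P[:,2]<.2)&(P[:,0]>.4)&(P[:,0]<.8)&(abs(P[:,1])<.3)
    q=P[b]; print('head', len(q), q.min(0).round(3),q.max(0).round(3))
    uv=np.flatnonzero(b&(I.max(1)<60)); print('dark hi',[(i%560,i//560,*P[i].round(3)) for i in uv][:60])
```

```text
[[-0.936  0.352 -0.   ]
 [ 0.352  0.936 -0.001]
 [ 0.    -0.001 -1.   ]]
scene0 knob 0.05 250 [0.6498 0.1942 0.054 ] [0.606 0.151 0.05 ] [0.687 0.238 0.06 ]
scene0 knob 0.06 77 [0.6473 0.194  0.0633] [0.627 0.178 0.06 ] [0.678 0.217 0.07 ]
scene0 knob 0.07 34 [0.651  0.1934 0.0753] [0.629 0.184 0.07 ] [0.667 0.212 0.08 ]
scene0 knob 0.08 42 [0.6497 0.1968 0.0863] [0.628 0.185 0.08 ] [0.666 0.215 0.09 ]
scene0 knob 0.085 75 [0.6484 0.2    0.0906] [0.631 0.182 0.085] [0.666 0.219 0.097]
box ((647.3851318359375, 202.12733459472656), (75.02151489257812, 88.34770202636719), 12.484295845031738)
reel ((540.663818359375, 177.92901611328125), 49.631107330322266)
head 2493 [ 0.465 -0.232  0.12 ] [ 0.662 -0.062  0.174]
dark hi [(np.int64(250), np.int64(218), np.float64(0.471), np.float64(-0.07), np.float64(0.158)), (np.int64(251), np.int64(218), np.float64(0.473), np.float64(-0.068), np.float64(0.157)), (np.int64(252), np.int64(218), np.float64(0.474), np.float64(-0.066), np.float64(0.156)), (np.int64(249), np.int64(219), np.float64(0.471), np.float64(-0.073), np.float64(0.158)), (np.int64(250)
[... 10341 characters left out ...]
.int64(227), np.float64(0.474), np.float64(-0.122), np.float64(0.154)), (np.int64(276), np.int64(227), np.float64(0.476), np.float64(-0.124), np.float64(0.155)), (np.int64(277), np.int64(227), np.float64(0.479), np.float64(-0.122), np.float64(0.154)), (np.int64(278), np.int64(227), np.float64(0.482), np.float64(-0.123), np.float64(0.154)), (np.int64(273), np.int64(228), np.float64(0.468), np.float64(-0.118), np.float64(0.147)), (np.int64(274), np.int64(228), np.float64(0.47), np.float64(-0.125), np.float64(0.153)), (np.int64(275), np.int64(228), np.float64(0.473), np.float64(-0.127), np.float64(0.154)), (np.int64(276), np.int64(228), np.float64(0.476), np.float64(-0.128), np.float64(0.155))]
```

```bash
cat > fit.py <<'E'
from h import *
def bar(f,lo=.083,hi=.105,c=(.648,.199)):
    P=pts(f).reshape(-1,3); k=(np.hypot(P[:,0]-c[0],P[:,1]-c[1])<.03)&(P[:,2]>lo)&(P[:,2]<hi)
    q=P[k]; r=cv2.minAreaRect((q[:,:2]*1000).astype(np.float32)); w,v=np.linalg.eigh(np.cov(q[:,:2].T))
    print(f,len(q),'rect',r,'pca deg',np.degrees(np.arctan2(v[1,1],v[0,1])),'z95',np.percentile(q[:,2],95),q.mean(0))
def xbar(f):
    P=pts(f).reshape(-1,3); I=np.load('pics/'+f+'.npz')['img'].reshape(-1,3)
    k=(I.max(1)<60)&(abs(P[:,0]-.475)<.03)&(abs(P[:,1]+.095)<.05)&(abs(P[:,2]-.15)<.02)
    q=P[k]; l=cv2.fitLine(q.astype(np.float32),cv2.DIST_HUBER,0,.01,.01).ravel(); t=(q-l[3:])@l[:3]
    print(f,len(q),l.round(4),'ends',(l[3:]+l[:3]*np.percentile(t,1)).round(4),(l[3:]+l[:3]*np.percentile(t,99)).round(4))
E
python3 - <<'E'
from fit import *
for f in ['scene0','side0']: bar(f); xbar(f)
E
```

```text
scene0 81 rect ((648.678466796875, 201.07965087890625), (15.064606666564941, 40.77726745605469), 44.28094482421875) pca deg 138.0370368493 z95 0.09416003883611856 [0.64889582 0.19938548 0.09008086]
scene0 146 [ 0.0086  0.9999  0.0095  0.4757 -0.0984  0.1553] ends [ 0.4755 -0.1273  0.155 ] [ 0.476  -0.0672  0.1556]
side0 36 rect ((648.2200927734375, 199.1060028076172), (20.793209075927734, 40.5181884765625), 39.595767974853516) pca deg 136.8979952999756 z95 0.09117220030096446 [0.64922012 0.19789986 0.08756043]
side0 75 [ 0.0348  0.9989  0.0321  0.4739 -0.1137  0.1529] ends [ 0.4733 -0.1304  0.1524] [ 0.4753 -0.0729  0.1542]
```

```bash
python3 -m handwheel '[[-1,[-4,0,-1],[0,0,0]],[-1,[-4,0,0],[0,0,0]]]'
```

```text
clock: 0.32
position: [0.3085, 0.605, 0.2416]
tcp_rot: [-0.551, -3.091, 0.003]
ft_force: [0.5, 0.4, -0.0]
gripper_width: 0.0929
```

```bash
cat > go.py <<'E'
import sys; from h import *
def rel(p,ydeg=None,n=None):
    s=ctrl.observe(); M=R.from_rotvec(s['tcp_rot']).as_matrix(); d=(M.T@(np.array(p)-s['position']))*100
    y=np.degrees(np.arctan2(M[1,1],M[0,1])); print('shift cm',d.round(2),'norm',np.linalg.norm(d).round(2),'ydeg',y.round(1),'tilt',M[:,2].round(4),'q',s['qpos'].round(2))
E
python3 -c "
from go import *; rel((.64,.2,.23))"
```

```text
shift cm [-45.1  -26.56   1.14] norm 52.35 ydeg 69.8 tilt [-0.0022 -0.0013 -1.    ] q [ 1.06  0.12  1.42  0.    1.6  -0.16]
```

```bash
r='[-1,[-3.4,-2,0.1],[0,0,0]]'; python3 -m handwheel '[[-1,[-3.4,-2,0.1],[0,0,0]],[-1,[-3.4,-2,0.1],[0,0,0]],[-1,[-3.4,-2,0.1],[0,0,0]],[-1,[-3.4,-2,0.1],[0,0,0]],[-1,[-3.4,-2,0.1],[0,0,0]]]'; python3 -m handwheel '[[-1,[-3.4,-2,0.1],[0,0,0]],[-1,[-3.4,-2,0.1],[0,0,0]],[-1,[-3.4,-2,0.1],[0,0,0]],[-1,[-3.4,-2,0.1],[0,0,0]],[-1,[0,0,0],[0,0,0]]]'; python3 -c "
from go import *; rel((.64,.2,.23))"
```

```text
clock: 0.73
position: [0.4389, 0.4478, 0.234]
tcp_rot: [-0.545, -3.091, 0.006]
ft_force: [-0.3, -0.1, 0.2]
gripper_width: 0.0929
clock: 1.15
position: [0.5457, 0.314, 0.2287]
tcp_rot: [-0.551, -3.09, 0.009]
ft_force: [-0.6, -0.6, -0.2]
gripper_width: 0.0926
shift cm [-12.79  -7.44  -0.1 ] norm 14.8 ydeg 69.8 tilt [-0.004  -0.0052 -1.    ] q [ 0.48  0.02  1.55 -0.    1.58 -0.73]
```

Continuing with the +22° turn about tool z.

```bash
python3 -m handwheel '[[-1,[-3.4,-2,0],[0,0,0]],[-1,[-3.4,-2,0],[0,0,0]],[-1,[-3.4,-2,0],[0,0,0]],[-1,[-2.5,-1.5,0],[0,0,0]],[-1,[0,0,0],[0,0,7]]]';python3 -m handwheel '[[-1,[0,0,0],[0,0,7]],[-1,[0,0,0],[0,0,7]],[-1,[0,0,0],[0,0,3]],[-1,[0,0,0],[0,0,0]]]'; python3 -c "
from go import *; snap('wrist','w1');rel((.648,.199,.15))"
```

```text
clock: 1.57
position: [0.6402, 0.1961, 0.2275]
tcp_rot: [-0.732, -3.05, 0.01]
ft_force: [-0.2, -0.0, -0.6]
gripper_width: 0.0926
clock: 1.9
position: [0.6413, 0.1937, 0.2256]
tcp_rot: [-1.205, -2.895, 0.014]
ft_force: [-0.5, -0.9, 0.2]
gripper_width: 0.0928
shift cm [-0.12  0.93  7.54] norm 7.6 ydeg 45.0 tilt [-0.0087 -0.006  -0.9999] q [ 0.26  0.11  1.46 -0.    1.58 -0.53]
```

View pics/w1.png

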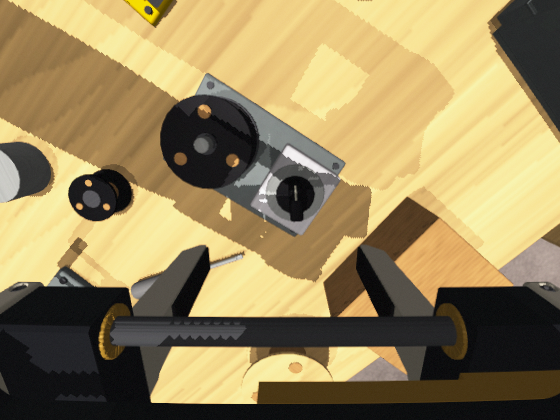

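Wrist view: knob at (295,195) with its bar upright in the image, so along tool x. The white pointer is on the upper half, which matches a knob about 55° from the stop. The reel is up-left at (205,143). I'll refine the position from this view.

Run:
```python
from fit import *
im=cv2.imread('pics/w1.png'); cv2.imwrite('pics/w1c.png',cv2.resize(im[140:250,240:350],(660,660)[:1]+(600,),interpolation=cv2.INTER_CUBIC))
bar('w1')
P=pts('w1').reshape(-1,3)
b=(abs(P[:,2]-.072)<.006)&(np.hypot(P[:,0]-.541,P[:,1]-.178)<.058); print('reel',cv2.minEnclosingCircle((P[b][:,:2]*1000).astype(np.float32)))
b=(abs(P[:,2]-.046)<.004)&(np.hypot(P[:,0]-.648,P[:,1]-.199)<.06); print('box',cv2.minAreaRect((P[b][:,:2]*1000).astype(np.float32)))
b=(abs(P[:,2]-.006)<.004)&(np.hypot(P[:,0]-.59,P[:,1]-.189)<.13)&(P[:,2]>.004); print('plate',cv2.minAreaRect((P[b][:,:2]*1000).astype(np.float32)))
```

```text
w1 523 rect ((648.9600830078125, 203.76324462890625), (13.93423080444336, 41.009456634521484), 48.38779067993164) pca deg 138.42985319438438 z95 0.09176785969283059 [0.64823404 0.20433957 0.09025869]
reel ((542.2540893554688, 179.58828735351562), 48.22190856933594)
box ((649.5425415039062, 203.28067016601562), (75.15839385986328, 85.34014129638672), 12.708008766174316)
plate ((585.7054443359375, 189.1554718017578), (182.5780792236328, 120.88838195800781), 12.382498741149902)
```

View pics/w1c.png

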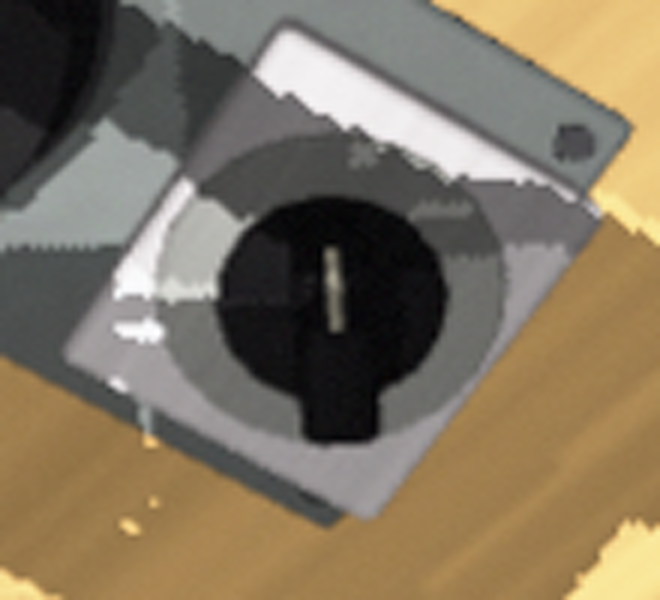

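```bash
python3 -m handwheel '[[-1,[0,1,0],[0,0,-3.4]],[-1,[0,0,3.5],[0,0,0]],[-1,[0,0,3.5],[0,0,0]],[-1,[0,0,0],[0,0,0]]]'; python3 -c "
from go import *; rel((.649,.2035,.080)); M=R.from_rotvec(ctrl.observe()['tcp_rot']).as_matrix(); print((M.T@np.array([0,0,-1])).round(4))"
```

```text
clock: 2.28
position: [0.6483, 0.2019, 0.1556]
tcp_rot: [-1.093, -2.942, 0.01]
ft_force: [-0.9, -1.0, -1.6]
gripper_width: 0.0929
shift cm [0.05 0.22 7.56] norm 7.56 ydeg 49.2 tilt [-0.005  -0.0048 -1.    ] q [ 0.27  0.16  1.52 -0.    1.47 -0.59]
[-6.0e-04  6.9e-03  1.0e+00]
```

```bash
python3 -m handwheel '[[-1,[0,0.1,3.5],[0,0,0.5]],[-1,[0,0.1,2.5],[0,0,0]],[-1,[0,0,1.2],[0,0,0]],[-1,[0,0,0.3],[0,0,0]]]'; python3 -c "
from go import *; rel((.649,.2035,.080)); snap('wrist','w2')"
```

```text
clock: 2.62
position: [0.6501, 0.2043, 0.0833]
tcp_rot: [-1.095, -2.944, 0.007]
ft_force: [0.4, -0.8, -0.5]
gripper_width: 0.0931
shift cm [ 0.03 -0.13  0.33] norm 0.36 ydeg 49.2 tilt [-0.0022 -0.0039 -1.    ] q [ 0.27  0.21  1.59 -0.    1.35 -0.59]
```

View pics/w2.png

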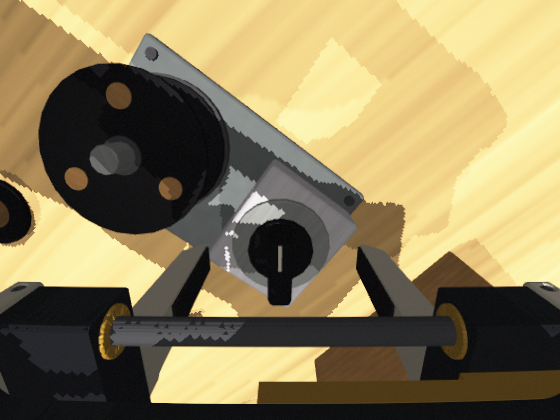

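The bar at (280,275) is centred between the jaws. I'll check the offset along tool x before closing.

Run:
```python
from fit import *
bar('w2',c=(.649,.2035))
```

```text
w2 1630 rect ((648.863525390625, 203.64236450195312), (14.11060619354248, 41.060001373291016), 48.26661682128906) pca deg 138.46637075347186 z95 0.09145043570662204 [0.64711267 0.20516465 0.0899243 ]
```

```bash
python3 -m handwheel '[[-1,[0,-0.1,0.3],[0,0,0.5]],[1,[0,0,0],[0,0,0]],[1,[0,0,0],[0,0,0]],[1,[0,0,0],[0,0,0]],[1,[0,0,0],[0,0,0]]]';python3 -m handwheel '[[1,[0,0,0],[0,0,0]],[1,[0,0,0],[0,0,0]],[1,[0,0,0],[0,0,0]]]'; python3 -c "
from go import *; rel((.649,.2036,.080))"
```

```text
clock: 3.08
position: [0.652, 0.2042, 0.0883]
tcp_rot: [1.106, 2.934, 0.001]
ft_force: [-0.2, -0.7, -1.2]
gripper_width: 0.071
clock: 3.33
position: [0.6525, 0.2043, 0.09]
tcp_rot: [1.105, 2.933, 0.002]
ft_force: [-0.1, -0.9, -0.2]
gripper_width: 0.0511
shift cm [ 0.23 -0.29  1.  ] norm 1.06 ydeg 48.7 tilt [ 0.0076 -0.0012 -1.    ] q [ 0.27  0.2   1.58 -0.    1.35 -0.58]
```

```bash
python3 -m handwheel '[[1,[0.2,-0.3,0.8],[0,0,0.3]],[1,[0,0,0.3],[0,0,0]],[1,[0,0,0],[0,0,0]]]'; python3 -c "
from go import *; rel((.649,.2036,.080))"
```

```text
clock: 3.58
position: [0.6488, 0.2033, 0.078]
tcp_rot: [1.113, 2.929, 0.003]
ft_force: [0.1, 0.0, -1.0]
gripper_width: 0.0305
shift cm [ 0.    0.04 -0.2 ] norm 0.21 ydeg 48.4 tilt [ 0.0078 -0.0011 -1.    ] q [ 0.27  0.2   1.6  -0.    1.33 -0.58]
```

```bash
python3 -m handwheel '[[1,[0,0,-0.2],[0,0,0]],[1,[0,0,0.05],[0,0,0]],[1,[0,0,0.05],[0,0,0]]]'; python3 -m handwheel '[[1,[0,0,0.05],[0,0,0]],[1,[0,0,0.05],[0,0,0]]]'; python3 -c "
from go import *; rel((.649,.2036,.080));print(ctrl.observe()['ft_torque'])"
```

```text
clock: 3.83
position: [0.6484, 0.2033, 0.0784]
tcp_rot: [1.114, 2.93, 0.002]
ft_force: [-2.8, -0.4, 1.6]
gripper_width: 0.0138
clock: 4.0
position: [0.6485, 0.2033, 0.0784]
tcp_rot: [1.114, 2.93, 0.002]
ft_force: [-3.5, -0.5, 5.5]
gripper_width: 0.0136
shift cm [-0.02  0.06 -0.16] norm 0.17 ydeg 48.4 tilt [ 0.0069 -0.0014 -1.    ] q [ 0.27  0.2   1.6  -0.    1.33 -0.58]
[-0.32954729  0.73277533 -0.04420321]
```

```bash
python3 -m handwheel '[[1,[0,0,0],[0,0,-7]],[1,[0,0,0],[0,0,-7]],[1,[0,0,0],[0,0,-7]],[1,[0,0,0],[0,0,-7]]]'; python3 -c "
from go import *; rel((.649,.2036,.080));print(ctrl.observe()['ft_torque'])"
```

```text
clock: 4.33
position: [0.6481, 0.2027, 0.0784]
tcp_rot: [0.358, 3.115, -0.003]
ft_force: [-0.9, -0.9, 0.3]
gripper_width: 0.0135
shift cm [-0.07  0.1  -0.16] norm 0.2 ydeg 76.9 tilt [ 0.0057 -0.0025 -1.    ] q [ 0.27  0.2   1.6  -0.    1.33 -1.07]
[-0.17398169  0.16207278 -0.06867207]
```

```bash
python3 -m handwheel '[[1,[-0.05,0.05,-0.05],[0,0,-7]],[1,[0,0,0],[0,0,-7]],[1,[0,0,0],[0,0,-6]]]'; python3 -c "
from go import *; rel((.649,.2036,.080));print(ctrl.observe()['ft_torque'])"; python3 -m handwheel '[[1,[0,0,0],[0,0,-4]],[1,[0,0,0],[0,0,-3]]]'; python3 -c "
from go import *; rel((.649,.2036,.080));print(ctrl.observe()['ft_torque'])"
```

```text
clock: 4.58
position: [0.6481, 0.2023, 0.0784]
tcp_rot: [-0.207, 3.131, -0.007]
ft_force: [-0.4, -0.7, 1.1]
gripper_width: 0.0142
shift cm [-0.1   0.12 -0.16] norm 0.23 ydeg 97.6 tilt [ 0.0036 -0.004  -1.    ] q [ 0.27  0.2   1.6  -0.    1.34 -1.43]
[ 0.0901447  -0.02467233 -0.04606647]
clock: 4.75
position: [0.6481, 0.2021, 0.0784]
tcp_rot: [-0.414, 3.111, -0.007]
ft_force: [-1.5, -0.5, -0.0]
gripper_width: 0.014
shift cm [-0.13  0.12 -0.16] norm 0.24 ydeg 105.2 tilt [ 0.0033 -0.0042 -1.    ] q [ 0.27  0.2   1.6  -0.01  1.34 -1.57]
[ 0.07282464  0.15855757 -0.724105  ]
```

```bash
python3 -m handwheel '[[1,[0,0,0],[0,0,-2]],[1,[0,0,0],[0,0,-2]]]'; python3 -c "
from go import *; rel((.649,.2036,.080));print(ctrl.observe()['ft_torque'])"; python3 -m handwheel '[[1,[0,0,0],[0,0,0]]]'; python3 -c "
from go import *; snap('wrist','w3')"
```

```text
clock: 4.92
position: [0.6485, 0.2022, 0.0784]
tcp_rot: [-0.529, 3.093, -0.007]
ft_force: [0.7, 1.0, -0.2]
gripper_width: 0.0149
shift cm [-0.1   0.12 -0.16] norm 0.22 ydeg 109.4 tilt [ 0.0041 -0.0035 -1.    ] q [ 0.27  0.2   1.6  -0.    1.34 -1.64]
[ 0.23688484 -0.02690745 -0.8432617 ]
clock: 5.0
position: [0.6485, 0.2022, 0.0784]
tcp_rot: [-0.53, 3.093, -0.006]
ft_force: [-1.9, 0.4, 0.3]
gripper_width: 0.0145
```

View pics/w3.png

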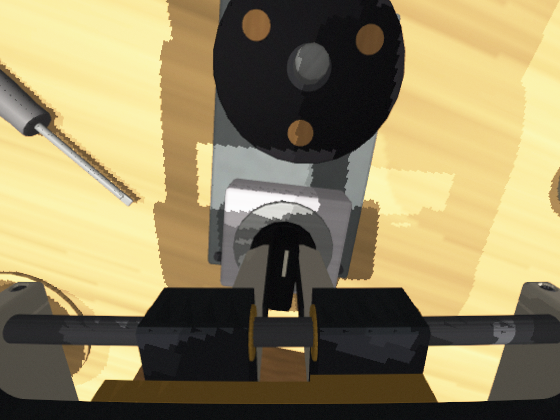

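The bar is lined up with the box, pointer towards the reel, and the wrist torque rose to 0.84 N m against the stop. Now I'll let go.

```bash
python3 -m handwheel '[[-1,[0,0,0],[0,0,0]],[-1,[0,0,0],[0,0,0]],[-1,[0,0,0],[0,0,0]],[-1,[0,0,-1],[0,0,0]],[-1,[0,0,-4],[0,0,0]]]'; python3 -m handwheel '[[-1,[0,0,-4],[0,0,0]],[-1,[0,0,-4],[0,0,0]],[-1,[0,0,-1],[0,0,0]],[-1,[0,0,0],[0,0,0]]]'; python3 -c "
from fit import *; snap('wrist','w4'); bar('w4',c=(.649,.2035)); snap('scene','s4'); bar('s4',c=(.649,.2035));xbar('w4')
"
```

```text
clock: 5.47
position: [0.6454, 0.2015, 0.1217]
tcp_rot: [0.521, -3.09, 0.009]
ft_force: [-0.1, -0.5, 0.6]
gripper_width: 0.0434
clock: 5.8
position: [0.6465, 0.2024, 0.2257]
tcp_rot: [-0.522, 3.098, -0.008]
ft_force: [0.0, -0.4, 0.5]
gripper_width: 0.0704
w4 521 rect ((649.4820556640625, 203.4789276123047), (41.89833068847656, 13.89704418182373), 12.656846046447754) pca deg -167.18909584063533 z95 0.09191329641196805 [0.64830499 0.20314406 0.09036521]
s4 91 rect ((647.515625, 200.9401092529297), (41.3604850769043, 19.170196533203125), 17.632051467895508) pca deg -167.6601625801036 z95 0.09388821187791041 [0.64801397 0.20035526 0.08948651]Traceback (most recent call last):
  File "<string>", line 2, in <module>
    from fit import *; snap('wrist','w4'); bar('w4',c=(.649,.2035)); snap('scene','s4'); bar('s4',c=(.649,.2035));xbar('w4')
                                                                                                                  ~~~~^^^^^^
  File "fit.py", line 9, in xbar
    q=P[k]; l=cv2.fitLine(q.astype(np.float32),cv2.DIST_HUBER,0,.01,.01).ravel(); t=(q-l[3:])@l[:3]
              ~~~~~~~~~~~^^^^^^^^^^^^^^^^^^^^^^^^^^^^^^^^^^^^^^^^^^^^^^^
cv2.error: OpenCV(4.12.0) /io/opencv/modules/imgproc/src/linefit.cpp:102: error: (-215:Assertion failed) count > 0 in function 'fitLine3D_wods'
```

View pics/w4.png

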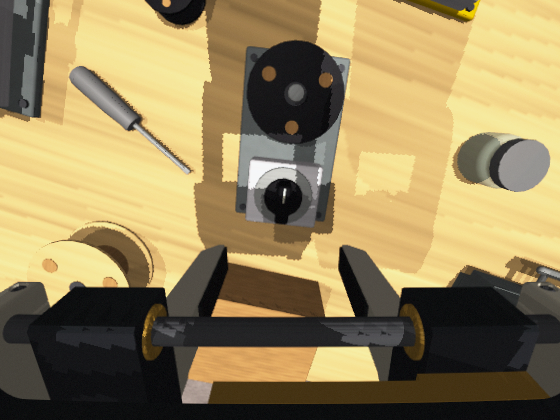

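The knob now reads 12.7° against the machine's yaw of 12.5°, with the pointer towards the reel, so it is at its stop. The bystanders look untouched. Next I'll travel to the lever, turning +109° about tool z on the way.

Run:
```python
import numpy as np
from fit import *
xbar('s4')
for i in range(16):
    a=109-7*i; d=np.radians(-121.4-a); print(i,round(2.1*np.cos(d-np.pi/2),1),round(2.1*np.cos(d),1))
```

```text
s4 147 [ 7.000e-04  1.000e+00  8.300e-03  4.758e-01 -9.730e-02  1.558e-01] ends [ 0.4757 -0.1266  0.1555] [ 0.4758 -0.0639  0.156 ]
0 1.6 -1.3
1 1.4 -1.5
2 1.2 -1.7
3 1.0 -1.8
4 0.8 -1.9
5 0.6 -2.0
6 0.3 -2.1
7 0.1 -2.1
8 -0.2 -2.1
9 -0.5 -2.0
10 -0.7 -2.0
11 -0.9 -1.9
12 -1.2 -1.7
13 -1.4 -1.6
14 -1.6 -1.4
15 -1.7 -1.2
```

```bash
python3 -m handwheel '[[-1,[1.6,-1.3,-1],[0,0,7]],[-1,[1.4,-1.5,-1],[0,0,7]],[-1,[1.2,-1.7,-1],[0,0,7]],[-1,[1.0,-1.8,0],[0,0,7]],[-1,[0.8,-1.9,0],[0,0,7]]]'; python3 -m handwheel '[[-1,[0.6,-2,0],[0,0,7]],[-1,[0.3,-2.1,0],[0,0,7]],[-1,[0.1,-2.1,0],[0,0,7]],[-1,[-0.2,-2.1,0],[0,0,7]],[-1,[-0.5,-2,0],[0,0,7]]]'; python3 -c "
from go import *; rel((.4745,-.08,.26))"
```

```text
clock: 6.32
position: [0.5895, 0.1136, 0.2434]
tcp_rot: [-0.449, -3.096, 0.016]
ft_force: [0.1, -0.4, -1.1]
gripper_width: 0.0932
clock: 6.73
position: [0.5277, 0.0212, 0.2344]
tcp_rot: [-1.376, -2.801, 0.032]
ft_force: [0.9, -0.2, -0.0]
gripper_width: 0.093
shift cm [ -4.73 -10.46  -2.32] norm 11.71 ydeg 37.7 tilt [-0.0277 -0.0089 -0.9996] q [-0.   -0.19  1.74 -0.01  1.62 -0.66]
```

```bash
python3 -m handwheel '[[-1,[-0.7,-2,-1],[0,0,7]],[-1,[-0.9,-1.9,-1],[0,0,7]],[-1,[-1.2,-1.7,-1],[0,0,7]],[-1,[-1.4,-1.6,-0.5],[0,0,7]],[-1,[0,0,0],[0,0,7]]]'; python3 -m handwheel '[[-1,[0,0,0],[0,0,2]],[-1,[0,0,0],[0,0,0]]]';python3 -c "
from go import *; rel((.4745,-.08,.26));  M=R.from_rotvec(ctrl.observe()['tcp_rot']).as_matrix(); print((M.T@np.array([0,0,-1])).round(4)); snap('wrist','w5')"
```

```text
clock: 7.15
position: [0.4768, -0.0543, 0.2621]
tcp_rot: [-2.17, -2.238, 0.055]
ft_force: [0.8, 0.7, 0.0]
gripper_width: 0.0929
clock: 7.32
position: [0.4755, -0.0555, 0.259]
tcp_rot: [-2.22, -2.185, 0.059]
ft_force: [0.5, 0.1, -0.4]
gripper_width: 0.0932
shift cm [-2.45 -0.07 -0.08] norm 2.45 ydeg -0.9 tilt [-0.0455 -0.0079 -0.9989] q [-0.16 -0.3   1.78 -0.02  1.7  -0.15]
[0.0086 0.0453 0.9989]
```

View pics/w5.png

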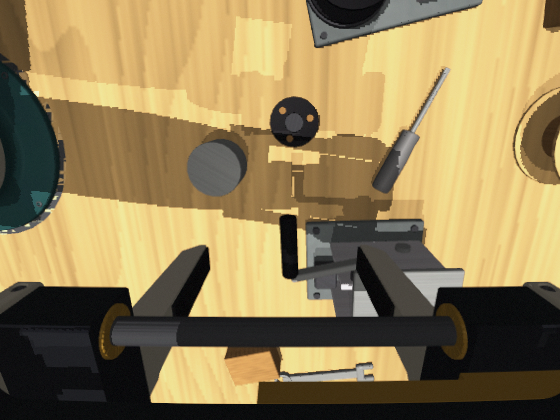

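The crossbar runs from (289,215) to (291,278), and the lever arm goes right from there to the head. I'll measure it from this view.

Run:
```python
from fit import *
xbar('w5')
P=pts('w5').reshape(-1,3); I=np.load('pics/w5.npz')['img'].reshape(-1,3)
k=(I.max(1)<70)&(abs(P[:,0]-.475)<.03)&(abs(P[:,1]+.095)<.05)&(abs(P[:,2]-.15)<.02)
print(cv2.minAreaRect((P[k][:,:2]*1000).astype(np.float32)),np.percentile(P[k][:,2],[50,95]))
# feed head plate / side plates
b=(P[:,2]>.004)&(P[:,2]<.012)&(P[:,0]>.48)&(P[:,0]<.70)&(P[:,1]<-.03); print(cv2.minAreaRect((P[b][:,:2]*1000).astype(np.float32)))
im=cv2.imread('pics/w5.png'); cv2.imwrite('pics/w5c.png',cv2.resize(im[190:330,260:480],(800,510)))
```

```text
w5 1072 [-0.064   0.9979 -0.0089  0.4768 -0.093   0.1547] ends [ 0.4788 -0.124   0.155 ] [ 0.4747 -0.0608  0.1544]
((477.5144348144531, -95.68209838867188), (32.494476318359375, 70.52024841308594), 20.56431007385254) [0.1548982  0.15679275]
((573.2752075195312, -240.2888946533203), (386.3584899902344, 166.9800262451172), 86.98331451416016)
```

View pics/w5c.png

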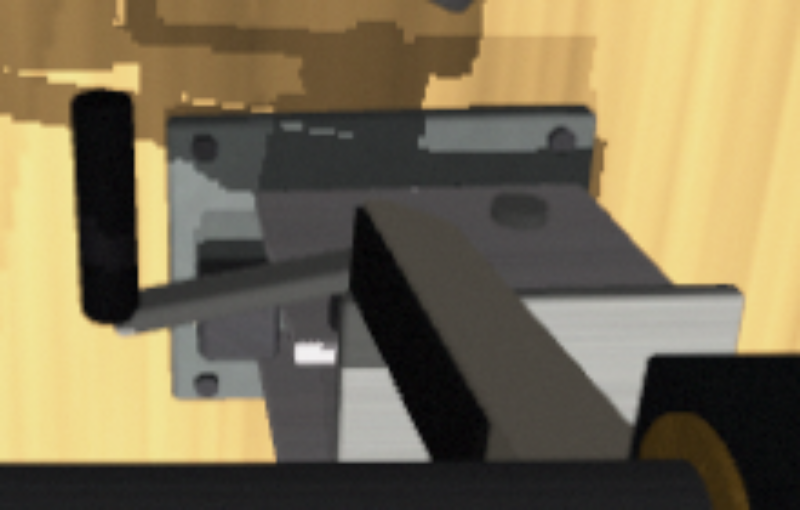

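Run:
```python
from fit import *
def blob(f,x0,x1,y0,y1,h=.148):
    I=np.load('pics/'+f+'.npz')['img'][y0:y1,x0:x1]; m=(I.max(2)<45).astype(np.uint8)
    c=max(cv2.findContours(m,cv2.RETR_EXTERNAL,cv2.CHAIN_APPROX_NONE)[0],key=cv2.contourArea)
    uv=c.reshape(-1,2)+[x0,y0]; p=plane(f,uv,h); r=cv2.minAreaRect((p[:,:2]*1000).astype(np.float32)); print(f,r, p.min(0).round(4),p.max(0).round(4))
blob('w5',270,310,205,290)
blob('s4',225,262,205,245)
s=[260,190]; k=[220/800,140/510]
print(plane('w5',[np.array(p)*k+s for p in [(168,117),(595,107),(175,398)]],.008).round(4))
```

```text
w5 ((476.13934326171875, -94.11679077148438), (15.744030952453613, 68.65141296386719), 2.2381064891815186) [ 0.4676 -0.1283  0.148 ] [ 0.485  -0.0599  0.148 ]
s4 ((472.0184020996094, -96.03994750976562), (70.98627471923828, 26.11971092224121), 76.27396392822266) [ 0.453  -0.1294  0.148 ] [ 0.4807 -0.0595  0.148 ]
[[ 0.4975 -0.1195  0.008 ]
 [ 0.6669 -0.1152  0.008 ]
 [ 0.5019 -0.2521  0.008 ]]
```

Both views put the crossbar at about x 0.476, y -0.092, length about 68 mm, at a yaw of about 2°. The base plate measures 169 x 133 mm, against 170 x 130 given. The pivot is then at about (0.5705, -0.0885, 0.115).

```bash
python3 -m handwheel '[[-1,[0,0,0],[-2.6,0.5,-2.7]],[-1,[-1.5,0,0],[0,0,0]],[-1,[-1.5,0,1],[0,0,0]],[-1,[0,0,0],[0,0,0]]]';python3 -c "
from go import *; rel((.476,-.087,.143))"
```

```text
clock: 7.7
position: [0.4764, -0.0847, 0.2436]
tcp_rot: [-2.165, -2.269, 0.001]
ft_force: [0.2, -0.4, -1.9]
gripper_width: 0.093
shift cm [-2.600e-01 -1.000e-02  1.006e+01] norm 10.06 ydeg 2.7 tilt [-0.0046  0.0032 -1.    ] q [-0.23 -0.31  1.82  0.    1.64 -0.28]
```

```bash
python3 -m handwheel '[[-1,[-0.2,0,3.5],[0,0,0]],[-1,[0,0,3],[0,0,0]]]';python3 -c "
from go import *; rel((.476,-.087,.143));snap('wrist','w6')"
```

```text
clock: 7.87
position: [0.478, -0.0866, 0.1812]
tcp_rot: [-2.165, -2.276, -0.004]
ft_force: [-0.1, -0.6, -2.4]
gripper_width: 0.0934
shift cm [-0.04 -0.21  3.82] norm 3.82 ydeg 2.9 tilt [ 0.0014  0.002  -1.    ] q [-0.23 -0.29  1.9   0.    1.53 -0.28]
```

View pics/w6.png

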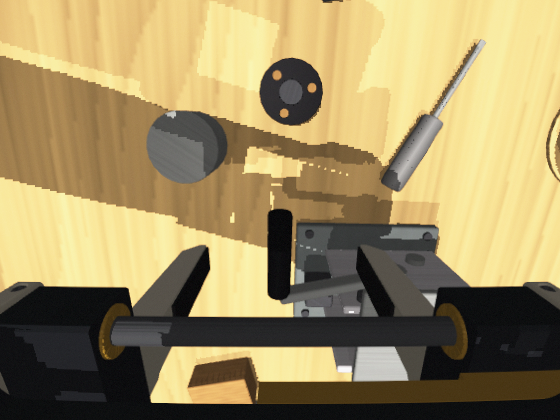

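The bar is at (279,255), between the fingertips (jaw middle about 283), and the path down is clear.

```bash
python3 -m handwheel '[[-1,[0,-0.2,2.5],[0,0,-0.5]],[-1,[0,0,0.8],[0,0,0]],[1,[0,0,0],[0,0,0]]]';python3 -c "
from go import *; rel((.476,-.087,.143))"
```

```text
clock: 8.17
position: [0.4737, -0.0843, 0.1405]
tcp_rot: [-2.144, -2.283, 0.004]
ft_force: [-0.4, -0.4, 0.9]
gripper_width: 0.0895
shift cm [-0.28  0.21 -0.25] norm 0.43 ydeg 3.6 tilt [-0.0089  0.0049 -0.9999] q [-0.23 -0.27  1.96  0.    1.47 -0.29]
```

```bash
python3 -m handwheel '[[1,[-0.2,0.2,-0.2],[0,0,1]],[1,[0,0,0],[0,0,0]],[1,[0,0,0],[0,0,0]],[1,[0,0,0],[0,0,0]],[1,[0,0,0],[0,0,0]]]';python3 -c "
from go import *; rel((.476,-.087,.143))"
```

```text
clock: 8.58
position: [0.4782, -0.086, 0.1486]
tcp_rot: [-2.167, -2.267, 0.0]
ft_force: [0.7, 0.0, 0.2]
gripper_width: 0.0576
shift cm [-0.1  -0.22  0.56] norm 0.61 ydeg 2.6 tilt [-0.0044  0.004  -1.    ] q [-0.23 -0.27  1.94  0.    1.47 -0.28]
```

```bash
python3 -m handwheel '[[1,[0,-0.2,0.4],[0,0,0.5]],[1,[0,0,0.1],[0,0,0]],[1,[0,0,0],[0,0,0]],[1,[0,0,0],[0,0,0]]]';python3 -c "
from go import *; rel((.476,-.087,.143))"; python3 -m handwheel '[[1,[0,0,0],[0,0,0]],[1,[0,0,0],[0,0,0]],[1,[0,0,0],[0,0,0]]]';python3 -c "
from go import *; rel((.476,-.087,.143))"
```

```text
clock: 8.92
position: [0.4763, -0.0862, 0.1444]
tcp_rot: [-2.179, -2.257, -0.001]
ft_force: [0.2, -0.6, 0.5]
gripper_width: 0.0312
shift cm [-0.08 -0.04  0.14] norm 0.17 ydeg 2.0 tilt [-0.0026  0.0036 -1.    ] q [-0.23 -0.27  1.95  0.    1.47 -0.27]
clock: 9.17
position: [0.4756, -0.0862, 0.1443]
tcp_rot: [-2.178, -2.256, 0.001]
ft_force: [-7.1, 0.2, 2.4]
gripper_width: 0.0161
shift cm [-0.08  0.04  0.13] norm 0.16 ydeg 2.0 tilt [-0.0047  0.0036 -1.    ] q [-0.23 -0.27  1.95  0.    1.47 -0.27]
```

Gripped: opening 16 mm on the 17 mm bar. Now the arc about the pivot, in 5° steps.

```bash
python3 -m handwheel '[[1,[0,0.32,-0.81],[0,0,0]],[1,[0,0.39,-0.78],[0,0,0]],[1,[0,0.46,-0.74],[0,0,0]]]';python3 -c "
from go import *; rel((.5705,-.083,.2115)); print(ctrl.observe()['ft_torque'])"
```

```text
clock: 9.42
position: [0.4848, -0.0859, 0.1655]
tcp_rot: [-2.174, -2.25, 0.01]
ft_force: [-10.9, -0.9, -2.2]
gripper_width: 0.0162
shift cm [ 0.02  8.51 -4.71] norm 9.73 ydeg 2.0 tilt [-0.0139  0.0041 -0.9999] q [-0.23 -0.26  1.9   0.    1.51 -0.26]
[-0.29909867  2.1446895  -0.04600055]
```

```bash
python3 -m handwheel '[[1,[0,0.52,-0.68],[0,0,0]],[1,[0,0.56,-0.66],[0,0,0]],[1,[0,0.63,-0.6],[0,0,0]],[1,[0,0.68,-0.54],[0,0,0]]]';python3 -c "
from go import *; rel((.5705,-.083,.2115)); s=ctrl.observe();p=s['position'];a=p[0]-.5705;b=p[2]+.0035-.115;print(s['ft_torque'],np.hypot(a,b),np.degrees(np.arctan2(-a,b)))"
```

```text
clock: 9.75
position: [0.506, -0.0854, 0.1924]
tcp_rot: [-2.167, -2.242, 0.026]
ft_force: [-14.2, -0.7, 4.6]
gripper_width: 0.0164
shift cm [ 0.03  6.4  -2.09] norm 6.73 ydeg 1.9 tilt [-0.0283  0.0042 -0.9996] q [-0.22 -0.21  1.82 -0.    1.56 -0.25]
[-0.19677476  2.98226589 -0.03169674] 0.103522945489398 38.569959534865156
```

```bash
python3 -c "
from h import *; snap('wrist','w7'); snap('side','d7');snap('scene','s7')
im=cv2.imread('pics/d7.png')[150:300,230:380];cv2.imwrite('pics/d7c.png',cv2.resize(im,(600,600)))
im=cv2.imread('pics/s7.png')[190:310,200:320];cv2.imwrite('pics/s7c.png',cv2.resize(im,(600,600)))"
```

```text
(no output)
```

View pics/w7.png

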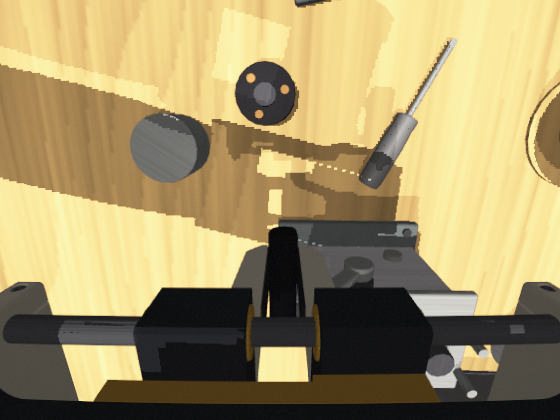

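View pics/d7c.png

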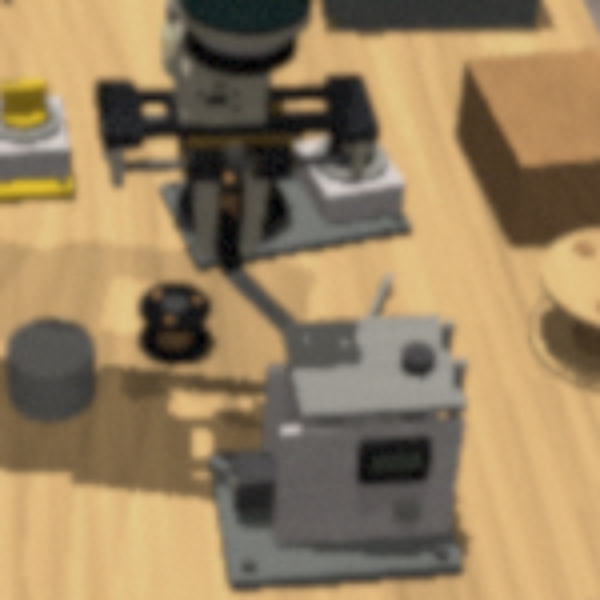

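View pics/s7c.png

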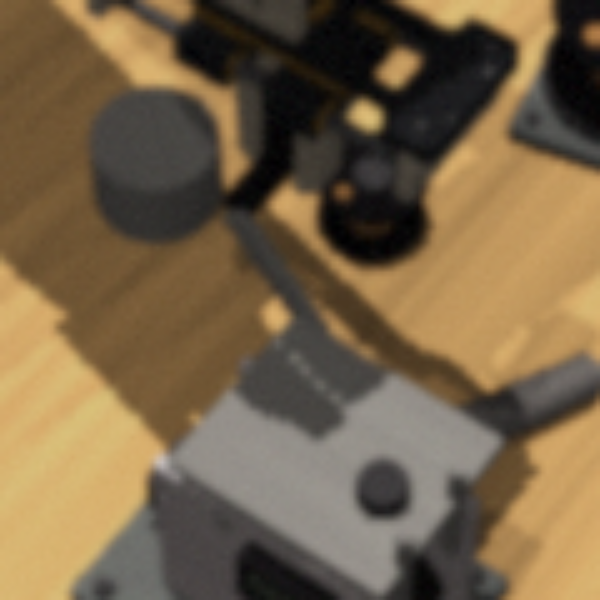

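The lever is following: in the side crop it rises from (300,330) to the fingers at (235,255), and the bar is still between the pads. I'll measure the handle's height in the grip.

Run:
```python
from h import *
for f,(x0,x1,y0,y1) in {'w7':(270,298,226,270),'s7':(244,255,222,233),'d7':(280,295,205,222)}.items():
    P=pts(f)[y0:y1,x0:x1].reshape(-1,3); I=np.load('pics/'+f+'.npz')['img'][y0:y1,x0:x1].reshape(-1,3)
    k=(I.max(1)<45)&(P[:,2]>.13); q=P[k]; print(f,len(q)); 
    for lo in np.arange(-.15,-.04,.01):
        w=q[(q[:,1]>=lo)&(q[:,1]<lo+.01)]
        if len(w)>2: print(' y',lo.round(3),len(w),'x',np.percentile(w[:,0],[5,50,95]).round(4),'z',np.percentile(w[:,2],[5,50,95]).round(4))
```

```text
w7 1158
 y -0.09 66 x [0.4988 0.5071 0.5136] z [0.1942 0.1987 0.2006]
 y -0.08 454 x [0.4993 0.5065 0.5137] z [0.1949 0.1995 0.2011]
 y -0.07 628 x [0.4991 0.5057 0.5124] z [0.1903 0.1986 0.201 ]
 y -0.06 10 x [0.503  0.5093 0.5104] z [0.191  0.1954 0.1975]
s7 66
 y -0.13 23 x [0.5005 0.5066 0.5129] z [0.1929 0.1979 0.2036]
 y -0.12 21 x [0.5025 0.5092 0.5126] z [0.1962 0.2007 0.2032]
 y -0.11 21 x [0.5026 0.5071 0.5125] z [0.197  0.2003 0.2027]
d7 67
 y -0.13 13 x [0.5033 0.5091 0.5122] z [0.1925 0.197  0.1997]
 y -0.12 12 x [0.5012 0.5055 0.5115] z [0.196  0.1981 0.2009]
 y -0.11 14 x [0.4997 0.5053 0.5135] z [0.1924 0.1972 0.2001]
 y -0.1 11 x [0.5006 0.5063 0.5148] z [0.195  0.1982 0.2015]
 y -0.09 14 x [0.503  0.5113 0.5156] z [0.1952 0.1985 0.2014]
 y -0.08 3 x [0.5079 0.5105 0.5136] z [0.1955 0.1984 0.199 ]
```

The bar's centre is at about (0.506, 0.192). With the pivot at x 0.570 that puts the lever 39.6° from upright, and the bar now sits level with the TCP. Continuing along the arc and taking out the tilt.

```bash
python3 -m handwheel '[[1,[0,0.8,-0.58],[-0.5,0,0]],[1,[0,0.8,-0.46],[-0.5,0,0]],[1,[0,0.8,-0.38],[-0.5,0,0]],[1,[0,0.8,-0.32],[0,0,0]]]';python3 -c "
from go import *; rel((.5703,-.083,.215)); s=ctrl.observe();p=s['position'];a=p[0]-.5703;b=p[2]-.115;print(s['ft_torque'],np.hypot(a,b),np.degrees(np.arctan2(-a,b)))"
```

```text
clock: 10.23
position: [0.5367, -0.0845, 0.2134]
tcp_rot: [-2.178, -2.251, 0.004]
ft_force: [-5.2, -0.8, -5.3]
gripper_width: 0.0158
shift cm [ 0.04  3.36 -0.19] norm 3.36 ydeg 1.9 tilt [-0.0086  0.0045 -1.    ] q [-0.2  -0.16  1.75  0.    1.57 -0.24]
[-0.23773644  1.24981253 -0.03918504] 0.10394336098656326 18.835259045623253
```

```bash
python3 -m handwheel '[[1,[0,0.8,-0.1],[-0.2,0,0]],[1,[0,0.8,-0.1],[-0.2,0,0]],[1,[0,0.7,0],[-0.2,0,0]]]';python3 -c "
from go import *; rel((.5703,-.083,.215)); s=ctrl.observe();p=s['position'];a=p[0]-.5703;b=p[2]-.115;print(s['ft_torque'],np.hypot(a,b),np.degrees(np.arctan2(-a,b)));snap('wrist','w8');snap('scene','s8');snap('side','d8')"
```

```text
clock: 10.48
position: [0.5605, -0.0841, 0.2198]
tcp_rot: [-2.183, -2.256, -0.005]
ft_force: [-8.6, 0.1, 7.5]
gripper_width: 0.0158
shift cm [0.07 0.98 0.48] norm 1.1 ydeg 1.9 tilt [ 4.0e-04  3.8e-03 -1.0e+00] q [-0.2  -0.12  1.69  0.    1.56 -0.23]
[-0.12945643  1.93827734 -0.04977626] 0.10525817001387777 5.353918474544426
```

```bash
cat > hb.py <<'E'
from h import *
def hb(*fs):
  s=ctrl.observe()['position']
  for f in fs:
    P=pts(f).reshape(-1,3); I=np.load('pics/'+f+'.npz')['img'].reshape(-1,3)
    ylo,yhi=(-.078,-.055) if f[0]=='w' else (-.130,-.100)
    q=P[(I.max(1)<50)&(abs(P[:,0]-s[0])<.014)&(P[:,1]>ylo)&(P[:,1]<yhi)&(P[:,2]>.18)&(P[:,2]<s[2]+.02)]
    if len(q)>8: print(f,len(q),'x',np.percentile(q[:,0],[3,50,97]).round(4),'z',np.percentile(q[:,2],[5,50,90,95]).round(4))
    B=P[(abs(P[:,0]-.6)<.08)&(abs(P[:,1]+.19)<.08)&(P[:,2]>.135)&(P[:,2]<.19)]; print('   yoke z hist',np.histogram(B[:,2],np.arange(.135,.192,.004))[0])
E
python3 -c "
from hb import *; hb('w8','s8','d8')
im=cv2.imread('pics/d8.png')[150:300,230:380];cv2.imwrite('pics/d8c.png',cv2.resize(im,(600,600)))"
```

```text
w8 1217 x [0.5513 0.56   0.5692] z [0.2138 0.2221 0.2242 0.2299]
   yoke z hist [   0    0   27  128 1545   12    0    0    0    0    6    0    0    0]
s8 96 x [0.5551 0.5638 0.5693] z [0.199  0.2216 0.2258 0.2261]
   yoke z hist [   8    2   12   77 1110  717   44   34   82   30    5    9    7    3]
d8 38 x [0.5535 0.5603 0.5668] z [0.2151 0.2197 0.2225 0.2229]
   yoke z hist [  0   3  20 259 625  65  21  46  26   5   7   7   7   2]
```

View pics/w8.png

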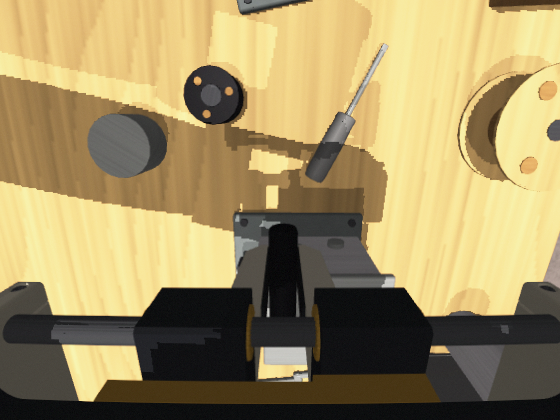

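View pics/d8c.png

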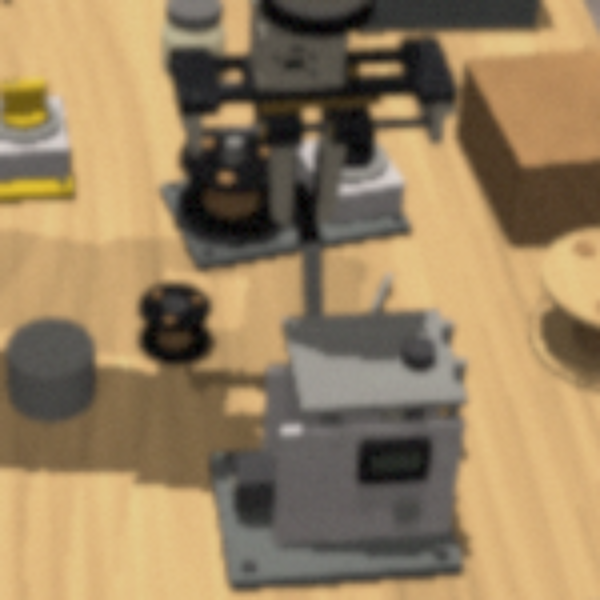

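The bar is at x≈0.5605, centre z≈0.2145, about 5.5° short of upright. I'll move the last 9 mm or so.

```bash
python3 -m handwheel '[[1,[0,0.6,0],[0,0,0]],[1,[0,0.5,0.1],[0,0,0]]]'; python3 -m handwheel '[[1,[0,0,0],[0,0,0]]]'
cat > arm.py <<'E'
from hb import *
def arm(*fs):
  for f in fs:
    P=pts(f).reshape(-1,3); I=np.load('pics/'+f+'.npz')['img'].reshape(-1,3)
    q=P[(abs(P[:,0]-.57)<.03)&(P[:,1]>-.14)&(P[:,1]<-.112)&(P[:,2]>.14)&(P[:,2]<.21)]
    for lo in np.arange(.14,.21,.01):
        w=q[(q[:,2]>=lo)&(q[:,2]<lo+.01)]
        if len(w)>3: print(f,'z',lo.round(3),len(w),'x',w[:,0].min().round(4),np.median(w[:,0]).round(4),w[:,0].max().round(4),'y',np.median(w[:,1]).round(4))
E
python3 -c "
from go import *; from arm import *
rel((.5703,-.083,.215)); print(ctrl.observe()['ft_force'],ctrl.observe()['ft_torque']);snap('wrist','w9');snap('scene','s9');snap('side','d9');hb('w9','s9','d9');arm('d8','s8','d9','s9')
im=cv2.imread('pics/d9.png')[180:260,260:340];cv2.imwrite('pics/d9c.png',cv2.resize(im,(600,600)))"
```

```text
clock: 10.8
position: [0.5716, -0.0838, 0.2212]
tcp_rot: [-2.184, -2.256, -0.004]
ft_force: [-7.1, 0.4, 7.9]
gripper_width: 0.0163
clock: 10.88
position: [0.5719, -0.0838, 0.2215]
tcp_rot: [-2.183, -2.256, -0.003]
ft_force: [-4.6, -2.0, -8.8]
gripper_width: 0.0161
shift cm [ 0.08 -0.16  0.65] norm 0.67 ydeg 1.9 tilt [-5.0e-04  3.2e-03 -1.0e+00] q [-0.19 -0.09  1.67  0.    1.57 -0.22]
[-4.62191478 -1.98346314 -8.79268306] [-0.37577415  1.04725865 -0.12887373]
w9 1216 x [0.5628 0.5715 0.5807] z [0.2145 0.2226 0.2247 0.2324]
   yoke z hist [   0    0   17   99 1393   43    0    0    0    0    0    0    0    0]
s9 91 x [0.5639 0.5736 0.5789] z [0.2045 0.2218 0.2254 0.226 ]
   yoke z hist [   7    4    5   70 1027  806   49   32   87   20    6    5    7    7]
d9 35 x [0.5656 0.5701 0.5781] z [0.2146 0.2204 0.2236 0.2244]
   yoke z hist [  0   1  21 226 643  84  14  45  27   9   5   4   8   4]
d8 z 0.14 7 x 0.5437 0.5475 0.5925 y -0.1328
d8 z 0.15 56 x 0.5441 0.5726 0.5995 y -0.1337
d8 z 0.16 15 x 0.5605 0.567 0.5727 y -0.1306
d8 z 0.17 15 x 0.5583 0.5656 0.5722 y -0.1287
d8 z 0.18 14 x 0.
[... 286 characters left out ...]
0.5704 y -0.1283
s8 z 0.19 21 x 0.5573 0.5658 0.5709 y -0.1287
s8 z 0.2 17 x 0.5573 0.5649 0.5689 y -0.1289
d9 z 0.14 8 x 0.5441 0.5747 0.5882 y -0.1313
d9 z 0.15 49 x 0.5433 0.5694 0.5985 y -0.1349
d9 z 0.16 13 x 0.5643 0.5726 0.5783 y -0.131
d9 z 0.17 15 x 0.5658 0.5715 0.5772 y -0.1303
d9 z 0.18 15 x 0.5652 0.5709 0.5773 y -0.1302
d9 z 0.19 16 x 0.5652 0.5731 0.5801 y -0.128
d9 z 0.2 14 x 0.5649 0.5713 0.5787 y -0.1283
s9 z 0.15 117 x 0.5431 0.5737 0.5994 y -0.1344
s9 z 0.16 14 x 0.5649 0.5726 0.5778 y -0.1279
s9 z 0.17 13 x 0.5669 0.5742 0.5776 y -0.1283
s9 z 0.18 19 x 0.5655 0.5724 0.5778 y -0.1285
s9 z 0.19 13 x 0.5659 0.5734 0.5784 y -0.1283
s9 z 0.2 19 x 0.5645 0.5734 0.578 y -0.1286
```

View pics/d9c.png

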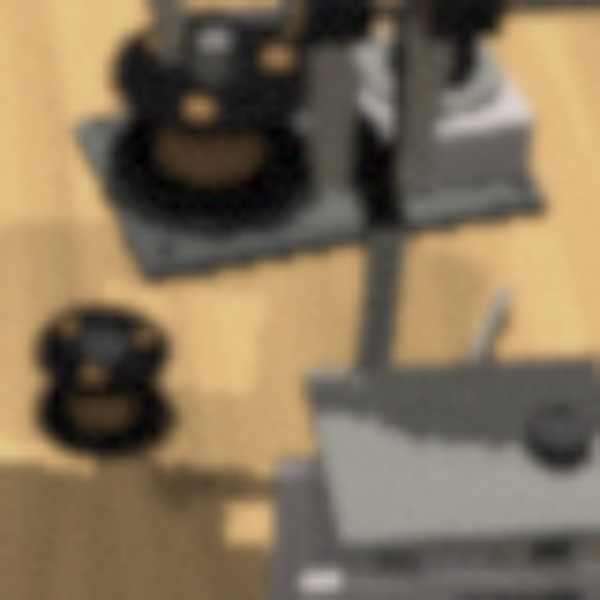

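The lever arm's centre stays at x≈0.5715±0.0007 from z 0.16 to 0.21 in both views, so it stands upright. The bar sits about 7 mm below the TCP, towards the fingertips, so I'll lower the fingers a few mm for a deeper hold and check again.

```bash
python3 -m handwheel '[[1,[0,0,0.3],[0,0,0]],[1,[0,0,0.2],[0,0,0]]]'; python3 -m handwheel '[[1,[0,0,0.1],[0,0,0]],[1,[0,0,0],[0,0,0]]]'; python3 -c "
from go import *; from arm import *
rel((.5715,-.083,.215)); print(ctrl.observe()['ft_force'],ctrl.observe()['ft_torque'])"
```

```text
clock: 11.2
position: [0.5729, -0.0838, 0.2211]
tcp_rot: [2.182, 2.255, 0.011]
ft_force: [-5.2, -0.8, 10.4]
gripper_width: 0.0162
clock: 11.37
position: [0.5728, -0.0839, 0.2213]
tcp_rot: [2.181, 2.254, 0.012]
ft_force: [-4.4, -0.5, -10.2]
gripper_width: 0.0162
shift cm [ 0.09 -0.13  0.63] norm 0.65 ydeg 1.9 tilt [ 0.0085  0.0022 -1.    ] q [-0.19 -0.1   1.67  0.    1.56 -0.22]
[ -4.39678024  -0.52009694 -10.22495093] [-0.32859138  1.1140551  -0.03621507]
```

```bash
python3 -m handwheel '[[1,[0,-0.05,0.7],[0.3,0,0]],[1,[0,-0.05,0.5],[0.2,0,0]]]'; python3 -m handwheel '[[1,[0,0,0.15],[0,0,0]],[1,[0,0,0.15],[0,0,0]]]'; python3 -c "
from go import *; from arm import *
rel((.5715,-.083,.215)); print(ctrl.observe()['ft_force'],ctrl.observe()['ft_torque']);snap('side','d10');snap('scene','s10');snap('wrist','w10');hb('w10','s10','d10');arm('d10','s10');print(ctrl.observe()['ft_force'],ctrl.observe()['position'])"
```

```text
clock: 11.53
position: [0.575, -0.084, 0.2179]
tcp_rot: [2.177, 2.251, 0.016]
ft_force: [-3.0, 1.8, 28.8]
gripper_width: 0.016
clock: 11.7
position: [0.576, -0.084, 0.2181]
tcp_rot: [2.174, 2.248, 0.021]
ft_force: [-5.3, -0.0, 7.2]
gripper_width: 0.0161
shift cm [ 0.12 -0.45  0.3 ] norm 0.55 ydeg 1.9 tilt [ 1.990e-02 -5.000e-04 -9.998e-01] q [-0.19 -0.09  1.68  0.    1.54 -0.22]
[-5.32660574 -0.02408658  7.19442123] [-0.01608031  1.16937583  0.00514126]
w10 1268 x [0.5669 0.5754 0.5844] z [0.2144 0.2223 0.2243 0.2281]
   yoke z hist [   0    0    1   87 1402   18    0    0    0    0    0    0    0    0]
s10 88 x [0.5685 0.5773 0.5833] z [0.2139 0.2223 0.2251 0.2258]
   yoke z hist [   8    3    6   85 1045  778   41   39   83   23    8    6    6    8]
d10 35 x [0.5692 0.5751 0.5817] z [0.2154 0.2201 0.2234 0.2244]
   yoke z hist [  0   2  26 234 627  81  19  42  28   7   5   6   6   4]
d10 z 0.14 5 x 0.5443 0.5733 0.5772 y -0.1306
d10 z 0.15 52 x 0.5439 0.5732 0.599 y -0.1345
d10 z 0.16 17 x 0.5663 0.5719 0.581 y -0.1289
d10 z 0.17 11 x 0.5687 0.5751 0.5799 y -0.13
d10 z 0.18 15 x 0.5685 0.5768 0.5825 y -0.1285
d10 z 0.19 15 x 0.5678 0.5732 0.582 y -0.1286
d10 z 0.2 12 x 0.5699 0.5754 0.5818 y -0.1289
s10 z 0.15 116 x 0.5423 0.573 0.5997 y -0.1338
s10 z 0.16 15 x 0.566 0.5742 0.5793 y -0.128
s10 z 0.17 13 x 0.5676 0.5763 0.5809 y -0.1284
s10 z 0.18 20 x 0.5689 0.5757 0.5807 y -0.1284
s10 z 0.19 13 x 0.5672 0.5735 0.5812 y -0.1278
s10 z 0.2 20 x 0.5686 0.5767 0.5813 y -0.1278
[-3.08613254  0.65697322 10.04633133] [ 0.57596416 -0.08399117  0.21804332]
```

Lowered 3 mm, but the lever drifted to x≈0.575, about 2.5° past upright. I'll bring it back about 4.5 mm and correct the tilt.

```bash
python3 -m handwheel '[[1,[0,-0.4,0.1],[-0.6,0,0]],[1,[0,-0.2,0.1],[-0.4,0,0]],[1,[0,0,0.08],[0,0,0]]]'; python3 -c "
from go import *
rel((.571,-.083,.215)); print(ctrl.observe()['ft_force'],ctrl.observe()['ft_torque'])"
```

```text
clock: 12.1
position: [0.5714, -0.0841, 0.2183]
tcp_rot: [2.161, 2.235, 0.048]
ft_force: [-3.2, -0.7, 4.0]
gripper_width: 0.016
shift cm [ 0.11 -0.05  0.33] norm 0.35 ydeg 1.9 tilt [ 4.47e-02 -2.00e-04 -9.99e-01] q [-0.19 -0.12  1.7   0.01  1.52 -0.23]
[-3.21196651 -0.68435861  4.01742144] [-0.09793499  0.55698798 -0.00812684]
```

```bash
python3 -c "
from arm import *
snap('side','d11');snap('scene','s11');snap('wrist','w11');hb('w11','s11','d11');arm('d11','s11');print(ctrl.observe()['ft_force'],ctrl.observe()['position'])
im=cv2.imread('pics/d11.png')[160:300,240:380];cv2.imwrite('pics/d11c.png',cv2.resize(im,(600,600)))"
```

```text
w11 1269 x [0.5623 0.5709 0.5798] z [0.2145 0.2224 0.2245 0.2281]
   yoke z hist [   0    0    5   91 1452   24    0    0    0    0    0    0    0    0]
s11 92 x [0.564  0.5726 0.5786] z [0.2142 0.2217 0.2246 0.2248]
   yoke z hist [  5   4  12  84 991 827  37  35  90  23   6   6   4   7]
d11 37 x [0.5647 0.5704 0.5781] z [0.2124 0.2203 0.2233 0.2237]
   yoke z hist [  0   0  20 235 637  76  21  43  24   9   4   7   6   4]
d11 z 0.14 10 x 0.544 0.5545 0.584 y -0.1314
d11 z 0.15 49 x 0.5468 0.573 0.5989 y -0.1329
d11 z 0.16 11 x 0.5649 0.5723 0.5779 y -0.1298
d11 z 0.17 15 x 0.5657 0.5717 0.5775 y -0.1306
d11 z 0.18 15 x 0.5654 0.5716 0.5778 y -0.129
d11 z 0.19 15 x 0.5648 0.568 0.5792 y -0.1292
d11 z 0.2 14 x 0.5648 0.5721 0.578 y -0.1285
s11 z 0.15 116 x 0.5433 0.5717 0.5991 y -0.1343
s11 z 0.16 14 x 0.566 0.5717 0.5776 y -0.1285
s11 z 0.17 19 x 0.5663 0.5736 0.5777 y -0.1281
s11 z 0.18 12 x 0.5652 0.5706 0.5787 y -0.1289
s11 z 0.19 16 x 0.5658 0.5747 0.578 y -0.1281
s11 z 0.2 18 x 0.5649 0.5726 0.5779 y -0.1284
[-2.38938052  0.36277211  8.62128731] [ 0.57158234 -0.08408075  0.21817423]
```

View pics/d11c.png

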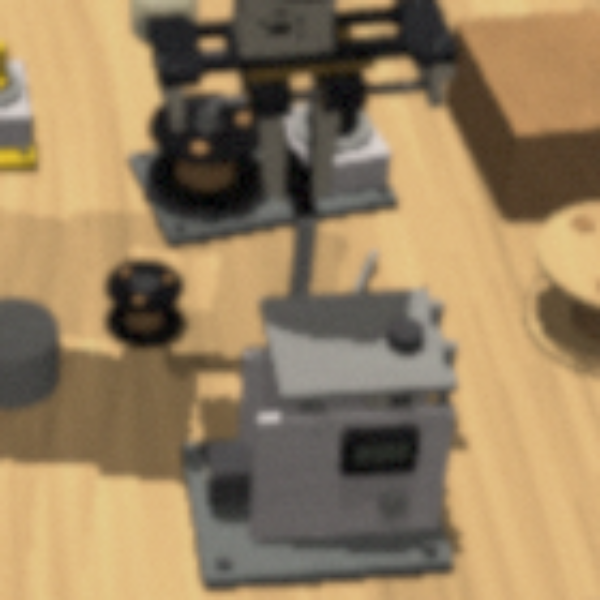

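View pics/w11.png

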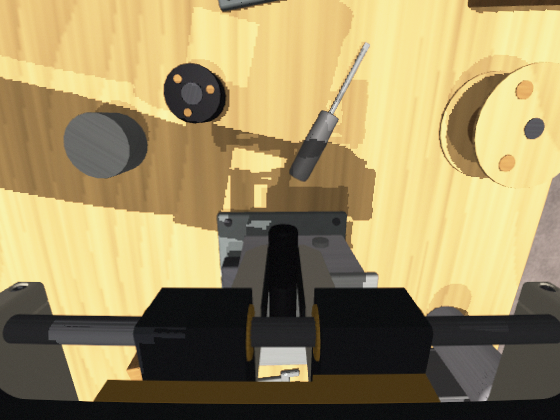

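View pics/s11.png

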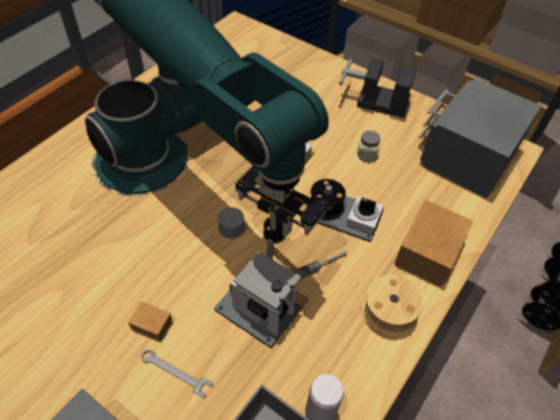

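The lever is upright at x≈0.571 all along its length, held and not drifting. The bystanders are where they were. One last knob check, then I'll hand in.

```bash
python3 -c "
from fit import *
bar('s11',c=(.649,.2035)); print(ctrl.finish_job()); s=ctrl.observe(); print(s['clock'],s['position'],s['gripper_width'])"
```

```text
s11 91 rect ((647.9007568359375, 199.9874725341797), (41.552364349365234, 17.656522750854492), 15.355550765991211) pca deg -167.4529425949689 z95 0.09377805684349338 [0.64834493 0.20001735 0.08983298]
the job is handed in; nothing more can be done
None
the job is handed in; nothing more can be done
```

The wire feeder is ready for threading. I turned the drag knob about 54° anticlockwise to its stop, then swung the cam lever upright, and handed in at about 12 s still gripping it.

- **Knob:** the torque at the wrist rose to 0.84 N m against the stop. After I let go, the bar read 12.7° against the turntable's 12.5°, with the pointer towards the reel. The scene camera still agreed at the end (about 12.5°).
- **Lever:** in both fixed cameras the arm's centre stayed at x≈0.5715 from z 0.16 to 0.21, so it is upright to within about 1°. The grip was steady at 16 mm on the 17 mm bar, and the pose held still over the last camera shots.
- **Corrections and disagreements:**
  - The bar slid about 7 mm towards the fingertips during the swing. Pressing the fingers back down recovered about 3 mm.
  - That pressing briefly took the lever about 2.5° past upright, and I brought it back.
  - My two estimates of the pivot's x differ by about 1 mm (0.5705 and 0.5715), about 0.6° of lever angle.
  - I judged upright from the lever's angle; I did not measure the roller's lift.
- **Bystanders:** the last pictures show no change where they are in view.

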